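# Re-arm the rolling-body ramp

### The job

Get the ramp ready for the next timed run. With your fingertips, push the brass roller up the gutter until it has ridden over the sprung start pawl and stays parked between the pawl and the top stop; then push the red-knobbed lever at the foot uphill until the stop flap stands fully up again. Only push: do not lift the roller out of the gutter, and leave the things beside the ramp where they are.

Things in the scene. Friction and masses are not known exactly. Their poses are not given: they have to be found in the camera images.
- track: Fixed aluminium gutter, rising 8 degrees along its x axis (uphill), on a grey base plate (400 x 130 mm, 26 mm high). Origin: gutter floor, centre line, 66 mm above the table; y across (y+ = red knob's side), z square to the floor. Runs from x = -172 to +165 mm, 76 mm wide inside; walls 3 mm thick, 15 mm high above the floor; an 18 mm wide slot along the middle of the floor.
- foot_gap (a point): Foot of the gutter: floor point midway between two rubber-faced bumpers whose faces, at track x = -160 mm, carry the roller at the start. Each stands at one wall, 32 mm high and 12 mm thick along x; the gap between them is 52 mm wide and open downhill, so the fingers of a shut gripper can come at the roller through it.
- top_stop (a point): Floor point at the top stop: a fixed rubber-faced plate across the gutter, face at track x = +147 mm, 34 mm high.
- roller: Loose smooth brass roller with black end plugs, 40 mm diameter, 70 mm long, about 0.27 kg, lying across the gutter; it rolls back down if let go below the pawl. Origin: its centre; y along its length (x and z turn as it rolls). Centre at track z = 20 mm always; track x = -140 mm at the foot, +122 mm when parked on the raised pawl, +127 mm against the top stop.
- start_pawl (a joint): Sprung one-way pawl, a 12 mm wide brass nose in the floor slot. 0 = raised, top 8 mm above the floor; grows to 0.75 rad pressed down. The roller, pushed uphill with a newton or two more, presses it under the floor (about 0.55); it springs up behind and blocks the way back. A small black-tipped thumb lever outside the y- wall turns with it.
- pawl_nose (a point): Centre of the pawl's rounded nose; raised, it is at track x = +105 mm, y = 0, z = +5.5 mm.
- stop_flap (a joint): Hinge of the stop flap, a 12 x 45 mm steel blade in the slot, turned by the lever with the red knob. 0 = blade fully up, square to the floor, on its stop; 1.3 rad = knocked down, pointing downhill under the roller's foot position, so it cannot rise while the roller lies there. Axis along track y at track x = -118, z = -12 mm. Friction holds it where it is left; about 1 N at mid-lever moves it.
- flap_knob (a point): Centre of the red 14 mm ball at the end of the flap's lever, a 5 mm rod, 50 mm from hinge axis to ball, outside the wall at track y = +63 mm. Flap down: the lever leans 25 degrees downhill (ball at track x = -139, z = +33 mm); flap up: 49 degrees uphill (x = -80, z = +21 mm). A fingertip on its downhill side, 25 to 30 mm above the axis, swings it over by moving uphill.
- spare_roller: Bystander: black plastic roller, 40 mm diameter, 70 mm high, standing on end on the table beside the ramp's upper end; origin at the centre of its foot.
- stopwatch: Bystander: round white stopwatch, 76 x 53 x 14 mm, lying beside the ramp; origin under its centre.
- spirit_level: Bystander: small white spirit level, 14 x 80 x 14 mm, lying beside the ramp; origin under its centre.
- slot_weight: Bystander: slotted brass weight, 32 mm diameter, 14 mm high, beside the ramp; origin under its centre.
Things that resemble listed ones, but are neither listed nor needed, are in the scene too. Of the things shaped like the roller, the brass one is meant.

How it is judged:
By the outcome, as a careful person would: the job done as asked, in the order asked, and still so for the second after the job is handed in, with the robot touching nothing.
It also fails if it takes over 54 s, if anything falls off the work surface, if the arm or the gripper's body presses on something with over 40 N, if the wrist force passes 120 N, or if a joint passes its speed limit or range.

### The arm

A 6-joint arm with a two-finger parallel gripper is mounted at the origin on a cart in front of the work surface, level with it; the furniture and walls round the work are solid. World frame = base frame: x ahead of the robot, y to its left, z up, the work surface at z = 0. Lengths are in mm, angles in rad, forces in N, time in s.
With the tool pointing down it reaches from about 400 to 825 mm from the base axis. Payload 7 kg.
Tool frame: the origin (TCP) lies at the very end of the fingers, on their centre line; the grasp point (between the pads) lies 19 mm behind it; z points along the fingers, y is the direction in which the jaws open and shut (so a half turn about z gives the same grasp; the last joint's range is limited). The gripper opens to 88 mm and grips with 3 to 60 N. Pads are 19 mm wide; open, the fingers measure 130 mm over their backs; the gripper's body (78 mm by 193 mm) begins 47 mm behind the grasp point.
Start: joints at [1.526, 0.359, 0.012, 0, -1.224, -0.288], TCP at [220.524, 637.938, 226.561] pointing down, gripper open.
Joint ranges: [-3.07, 3.07], [-1.43, 2.12], [-1.02, 1.25], [-3.03, 1.67], [-3.05, -0], [-3.03, 3.03]. Speed limits (rad/s): [2.39, 2.39, 3.01, 3.14, 3.14, 3.14].

### API

Orientations are given as a unit quaternion [x, y, z, w].
In Python, from plant import bot gives the robot as it stands. Calls block until the motion is done:
- bot.move_ptp(position, orientation): joint-space move of the TCP to a pose.
- bot.line_to(position, velocity=150, ori=None): straight line of the TCP; ori=None keeps the orientation; velocity is the mean speed in mm/s.
- bot.move_joints(angles): joint-space move.
- bot.move_gripper(opening, force=None): finger opening in mm; force is the grip in N (None keeps the last); returns when the fingers have stopped.
- bot.pause(seconds).
- bot.solve_ik(position, orientation): joint angles nearest the present ones, or None.
- bot.read_state(): the state.
- bot.camera(name): name is "scene" or "side" or "wrist"; returns the picture (384x512x3 uint8, red, green, blue); there is no depth.
- bot.get_calibration(name): a dict with "fx", "fy", "cx", "cy" (pixels), "view" (4x4, takes a point from world to camera coordinates); the wrist camera has in their place "T_tool_cam" (4x4, takes a point from camera to tool coordinates, whose origin is the TCP and whose axes are the flange's). Camera axes: x right, y up, looking along -z (the intrinsics and any distortion apply to the point x, -y, -z); pixel columns grow to the right and rows downward; lengths in mm; the calibration is good to about 2 mm. The wrist camera is an equidistant fisheye: a pixel r from the principal point sees the ray r / f radians off the axis. A picture is of the moment at which its call begins: read the wrist's pose just before it. get_calibration takes no time and is no camera call.
A pose or a line that the arm cannot do raises bot.Unreachable and nothing moves.
- bot.close_job(): hands the job in, once; it reports no verdict.
The state is a dict: "t": time; "joint_pos": joint angles; "qvel": joint speeds; "tau": joint torques, N m; "tcp_pos": TCP position; "eef_rot": TCP orientation; "contact_force": force on the tool from outside, world axes, zero at the start; "moment": the same for the moment, N m; "width": finger opening in mm.
Only numpy, scipy, OpenCV 4.12 (cv2) and the standard library are available. Lean on these libraries where they do the work, as an engineer would, in place of code of your own. Each camera call takes 0.05 s, during which the arm holds its last target.

## Working session

There is one attempt and no reset: what is moved stays moved. The work goes in short steps, each a Python script; the robot and the scene stay as the last script left them, time stands still between calls to the robot, and variables do not carry over. Pictures are saved under pics/ and viewed, and the job is handed in when it is done.

```bash
ls; mkdir -p pics; python3 - <<'E'
from plant import bot
import cv2
s=bot.read_state();print(s)
for n in ["scene","side","wrist"]:
    im=bot.camera(n);cv2.imwrite(f"pics/{n}0.png",im[:,:,::-1]);c=bot.get_calibration(n);print(n,c)
E
```

```text
pics
{'t': 0.0, 'joint_pos': array([ 1.52610364e+00,  3.59375760e-01,  1.10367650e-02, -3.78567456e-04,
       -1.22410588e+00, -2.88101216e-01]), 'qvel': array([-1.39828857e-03, -2.08233416e-03,  5.68195489e-04,  1.29799297e-03,
       -1.18835716e-03,  1.73705779e-05]), 'tau': array([-1.99060883e-04, -5.82723570e+01,  2.93056583e+01,  6.99726149e+00,
        7.02795209e-03, -1.59281194e-04]), 'tcp_pos': array([220.36647959, 637.47637152, 225.61515443]), 'eef_rot': array([ 9.86176911e-01, -1.65693660e-01, -7.65821886e-05,  8.39782592e-04]), 'contact_force': array([ 0.29239788, -0.20029381,  0.53817551]), 'moment': array([ 0.05343215,  0.02240094, -0.01033811]), 'width': 87.44017800168528}
scene {'fx': 427.11566590379283, 'fy': 427.11566590379283, 'cx': 253.0866461285099, 'cy': 189.71675412746438, 'view': array([[-6.66727631e-01, -7.45301335e-01, -4.31635917e-04,
         3.28930318e+02],
       [ 3.72353654e-01, -3.33599689e-01,  8.66062356e-01,
        -2.76838852e+02],
       [-6.45621423e-01,  5.77266982e-01,  4.99935806e-01,
        -8.17314313e+02],
       [ 0.00000000e+00,  0.
[... 280 characters left out ...]
02,  5.21828692e-01,  8.52535114e-01,
        -6.44652906e+01],
       [-6.12353324e-02, -8.50359853e-01,  5.22626400e-01,
        -1.01804863e+03],
       [ 0.00000000e+00,  0.00000000e+00,  0.00000000e+00,
         1.00000000e+00]])}
wrist {'fx': 297.3186396354542, 'fy': 297.3186396354542, 'cx': 253.72762444928634, 'cy': 188.66707834706796, 'T_tool_cam': array([[-7.54831659e-04,  9.52807473e-01,  3.03574289e-01,
         8.18687152e+01],
       [ 9.99999713e-01,  7.39840325e-04,  1.64394856e-04,
         5.17422432e-01],
       [-6.79598540e-05,  3.03574326e-01, -9.52807758e-01,
        -1.57377958e+02],
       [ 0.00000000e+00,  0.00000000e+00,  0.00000000e+00,
         1.00000000e+00]])}
```

View pics/scene0.png

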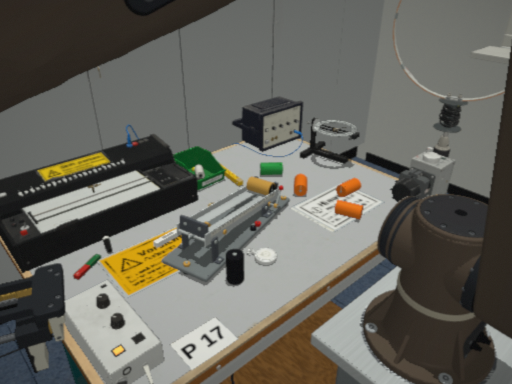

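View pics/side0.png

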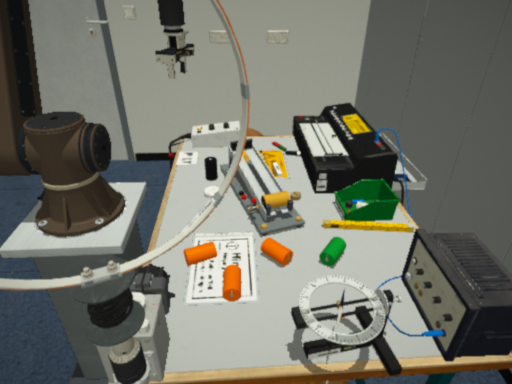

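View pics/wrist0.png

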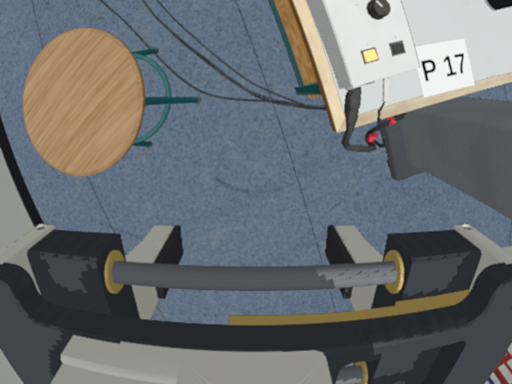

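The brass roller is at the ramp foot, near (262,186) in scene and (275,200) in side. The look-alikes are orange, green and black. Next I enlarge both views.

```bash
python3 - <<'E'
import cv2
a=cv2.imread("pics/scene0.png");b=cv2.imread("pics/side0.png")
cv2.imwrite("pics/sc_c.png",cv2.resize(a[165:285,150:310],None,fx=5,fy=5,interpolation=cv2.INTER_CUBIC))
cv2.imwrite("pics/si_c.png",cv2.resize(b[130:240,190:320],None,fx=5.4,fy=5.4,interpolation=cv2.INTER_CUBIC))
E
```

```text
(no output)
```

View pics/sc_c.png

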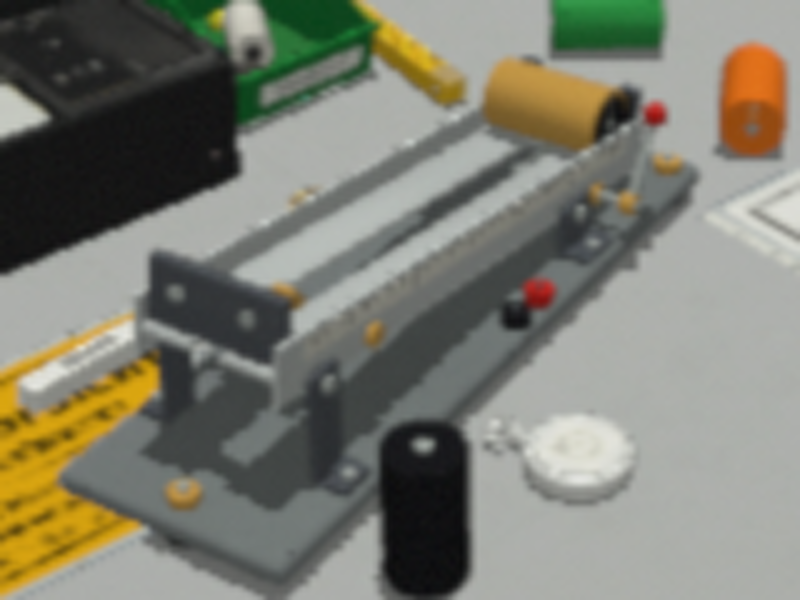

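View pics/si_c.png

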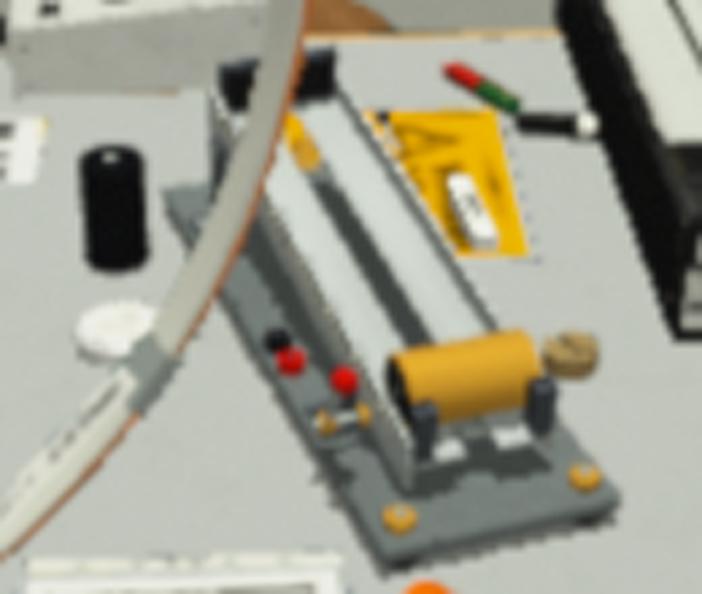

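```bash
cat > h.py <<'E'
import numpy as np,cv2
from scipy.optimize import least_squares
from plant import bot
def Rt(yaw):
    c,s=np.cos(yaw),np.sin(yaw);a=np.radians(8)
    return np.array([[c,-s,0],[s,c,0],[0,0,1]])@np.array([[np.cos(a),0,-np.sin(a)],[0,1,0],[np.sin(a),0,np.cos(a)]])
def tw(p,P): return np.array([p[0],p[1],66.])+np.asarray(P,float)@Rt(p[2]).T
def proj(cal,W):
    C=np.asarray(W)@cal['view'][:3,:3].T+cal['view'][:3,3]
    return np.stack([cal['cx']+cal['fx']*C[...,0]/-C[...,2],cal['cy']+cal['fy']*C[...,1]/C[...,2]],-1)
E
cat > fit.py <<'E'
from h import *
cs={n:bot.get_calibration(n) for n in("scene","side")}
off={"scene":((150,165),5),"side":((190,130),5.4)}
obs=[("scene",(655,113),(-139,63,33)),("side",(344,380),(-139,63,33)),
("scene",(277,348),(165,41,15)),
("scene",(640,125),(-172,41,15)),
("scene",(285,293),(105,0,6)),
("side",(402,435),(-172,41,10)),
("side",(425,420),(-160,32,32)),("side",(541,392),(-160,-32,32)),
("side",(220,68),(149,38,34)),("side",(333,50),(149,-38,34)),("scene",(288,303),(149,38,34)),("scene",(152,252),(149,-38,34)),
]
def res(p):
    r=[]
    for n,c,P in obs:
        o,k=off[n]; r.append(proj(cs[n],tw(p,P))-(np.array(o)+(np.array(c)+.5)/k-.5))
    return np.array(r).ravel()
s=least_squares(res,[500,600,1.6],loss='soft_l1',x_scale=[10,10,.1])
print(s.x,s.cost);print(np.round(res(s.x).reshape(-1,2),1))
p=s.x;np.save("p.npy",p)
for n in cs:
    o,k=off[n];im=cv2.imread(f"pics/{'sc' if n=='scene' else 'si'}_c.png")
    def d(a,b,col=(255,0,255)):
        A,B=[tuple(int(v) for v in ((proj(cs[n],tw(p,q))+.5-o)*k)) for q in(a,b)];cv2.line(im,A,B,col,1)
    for y in(-41,-38,38,41):d((-172,y,15),(165,y,15))
    for y in(-9,9):d((-172,y,0),(165,y,0),(255,255,0))
    d((147,-38,34),(147,38,34));d((-118,63,-12),(-139,63,33),(0,255,0));d((105,-6,8),(105,6,8),(0,255,0))
    t=np.linspace(0,6.3,25)
    for y in(-35,35):
        for i in range(24):d((-140+20*np.cos(t[i]),y,20+20*np.sin(t[i])),(-140+20*np.cos(t[i+1]),y,20+20*np.sin(t[i+1])),(255,0,0))
    cv2.imwrite(f"pics/ov_{n}.png",im)
E
python3 fit.py
```

```text
[506.99715518  62.01537771   1.86540107] 13.235055933870182
[[-0.5  0.9]
 [ 0.1 -0.3]
 [-0.3  1.2]
 [ 0.4 -1.2]
 [-0.6  0.1]
 [ 1.   2.4]
 [-1.1 -4.6]
 [-0.5 -4. ]
 [ 0.   0.1]
 [ 1.1  0.2]
 [ 1.1 -0.7]
 [ 1.  -0.5]]
```

View pics/ov_scene.png

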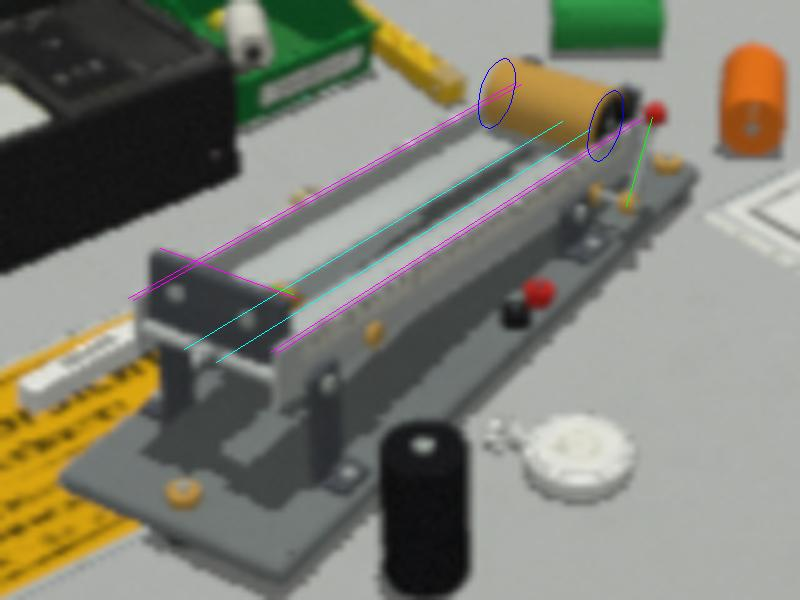

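View pics/ov_side.png

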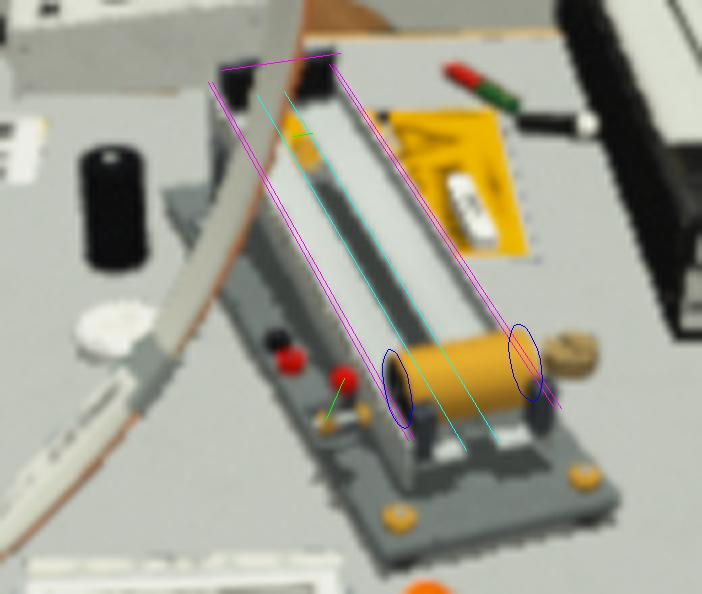

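```bash
python3 - <<'E'
import re
s=open('fit.py').read()
s=s.replace('("side",(425,420),(-160,32,32)),("side",(541,392),(-160,-32,32))','("side",(424,404),(-172,32,32)),("side",(541,379),(-172,-32,32)),("side",(483,441),(-172,0,0)),("side",(467,375),(-140,0,20)),("scene",(555,105),(-140,0,20))')
open('fit.py','w').write(s)
E
python3 fit.py
cat >> h.py <<'E'
from scipy.spatial.transform import Rotation as Ro
def qori(p,up=True,jx=False):
    R=Rt(p[2]);s=1 if up else -1
    X=R[:,1]*s if jx else R[:,0]*s
    Z=-R[:,2];return Ro.from_matrix(np.stack([X,np.cross(Z,X),Z],1)).as_quat()
E
python3 - <<'E'
from h import *
p=np.load("p.npy")
for jx in(0,1):
  for up in(1,0):
    for P in [(-190,0,100),(-190,0,14),(-60,0,14),(110,0,14),(-150,63,100),(-160,63,14),(-90,63,14)]:
        j=bot.solve_ik(tw(p,P),qori(p,up,jx));print(jx,up,P,None if j is None else np.round(j,2))
E
```

```text
[506.02996685  63.36312609   1.86495446] 8.476395995516356
[[-0.6  1.2]
 [-0.3 -0.6]
 [-0.6  1.7]
 [ 0.3 -0.9]
 [-0.8  0.5]
 [ 0.6  2.1]
 [ 0.3  1. ]
 [ 0.9  0.9]
 [-0.5  0.7]
 [-1.4 -0.2]
 [-1.1  1.1]
 [-0.3 -0.1]
 [ 0.8  0. ]
 [ 0.8 -0.3]
 [ 0.7 -0.1]]
0 1 (-190, 0, 100) [ 0.02  0.32 -0.2  -0.15 -1.09 -2.79]
0 1 (-190, 0, 14) [ 0.04  0.4  -0.3  -0.17 -0.91 -2.77]
0 1 (-60, 0, 14) [ 0.27  0.3  -0.41 -0.18 -0.87 -3.  ]
0 1 (110, 0, 14) [ 0.62  0.21 -0.47 -0.18 -0.86  2.93]
0 1 (-150, 63, 100) [ 0.06  0.2  -0.35 -0.16 -1.05 -2.82]
0 1 (-160, 63, 14) [ 0.06  0.31 -0.44 -0.18 -0.86 -2.79]
0 1 (-90, 63, 14) [ 0.2   0.24 -0.51 -0.19 -0.84 -2.92]
0 0 (-190, 0, 100) [ 0.02  0.32 -0.2  -0.15 -1.09  0.35]
0 0 (-190, 0, 14) [ 0.04  0.4  -0.3  -0.17 -0.91  0.37]
0 0 (-60, 0, 14) [ 0.27  0.3  -0.41 -0.18 -0.87  0.14]
0 0 (110, 0, 14) [ 0.62  0.21 -0.47 -0.18 -0.86 -0.21]
0 0 (-150, 63, 100) [ 0.06  0.2  -0.35 -0.16 -1.05  0.32]
0 0 (-160, 63, 14) [ 0.06  0.31 -0.44 -0.18 -0.86  0.35]
0 0 (-90, 63, 14) [ 0.2   0.24 -0.51 -0.19 -0.84  0.22]
1 1 (-190, 0, 100) [ 0.02  0.32 -0.2  -0.15 -1.09 -1.22]
1 1 (-190, 0, 14) [ 0.04  0.4  -0.3  -0.17 -0.91 -1.2 ]
1 1 (-60, 0, 14) [ 0.27  0.3  -0.41 -0.18 -0.87 -1.43]
1 1 (110, 0, 14) [ 0.62  0.21 -0.47 -0.18 -0.86 -1.78]
1 1 (-150, 63, 100) [ 0.06  0.2  -0.35 -0.16 -1.05 -1.25]
1 1 (-160, 63, 14) [ 0.06  0.31 -0.44 -0.18 -0.86 -1.22]
1 1 (-90, 63, 14) [ 0.2   0.24 -0.51 -0.19 -0.84 -1.35]
1 0 (-190, 0, 100) [ 0.02  0.32 -0.2  -0.15 -1.09  1.92]
1 0 (-190, 0, 14) [ 0.04  0.4  -0.3  -0.17 -0.91  1.94]
1 0 (-60, 0, 14) [ 0.27  0.3  -0.41 -0.18 -0.87  1.71]
1 0 (110, 0, 14) [ 0.62  0.21 -0.47 -0.18 -0.86  1.36]
1 0 (-150, 63, 100) [ 0.06  0.2  -0.35 -0.16 -1.05  1.89]
1 0 (-160, 63, 14) [ 0.06  0.31 -0.44 -0.18 -0.86  1.92]
1 0 (-90, 63, 14) [ 0.2   0.24 -0.51 -0.19 -0.84  1.79]
```

```bash
python3 - <<'E'
from h import *
c={n:bot.get_calibration(n) for n in("scene","side")}
for n in c:
    V=c[n]['view'];print(n,-V[:3,:3].T@V[:3,3])
P={n:np.array([[c[n]['fx'],0,c[n]['cx']],[0,c[n]['fy'],c[n]['cy']],[0,0,1]])@np.diag([1,-1,-1])@c[n]['view'][:3] for n in c}
side=np.array([(100,275),(130,268),(160,250),(190,225),(215,205),(230,185),(242,150),(247,120),(244,80),(236,45),(225,15)],float)
sc=np.array([(510,98),(480,101),(450,96),(425,82),(408,62),(397,40),(395,20),(398,5)],float)
from itertools import product
for a in sc:
    best=min(((lambda X:(np.linalg.norm(proj(c['scene'],X)-a)+np.linalg.norm(proj(c['side'],X)-b),tuple(np.round(X)),tuple(b)))((lambda h:(h[:3]/h[3]).ravel())(cv2.triangulatePoints(P['scene'],P['side'],a,b))) for b in np.array([np.interp(np.linspace(0,10,300),range(11),side[:,k]) for k in(0,1)]).T),key=lambda t:t[0])
    print(a,best)
E
```

```text
scene [-205.28673958  624.60741669  648.50637597]
side [ 443.83047307 -866.28421536  590.42830952]
[510.  98.] (np.float64(110.63822608048244), (np.float64(214.0), np.float64(-601.0), np.float64(305.0)), (np.float64(100.0), np.float64(275.0)))
[480. 101.] (np.float64(47.19692882221988), (np.float64(243.0), np.float64(-564.0), np.float64(284.0)), (np.float64(100.0), np.float64(275.0)))
[450.  96.] (np.float64(0.36740057376104357), (np.float64(290.0), np.float64(-549.0), np.float64(283.0)), (np.float64(110.03344481605352), np.float64(272.6588628762542)))
[425.  82.] (np.float64(0.001338896407010632), (np.float64(361.0), np.float64(-530.0), np.float64(310.0)), (np.float64(169.23076923076923), np.float64(242.30769230769232)))
[408.  62.] (np.float64(0.2612821696080355), (np.float64(418.0), np.float64(-522.0), np.float64(357.0)), (np.float64(214.4983277591973), np.float64(205.40133779264215)))
[397.  40.] (np.float64(0.2366479298410007), (np.float64(451.0), np.float64(-500.0), np.float64(415.0)), (np.float64(241.438127090301), np.float64(151.63879598662209)))
[395.  20.] (np.float64(0.20031246006711254), (np.float64(457.0), np.float64(-484.0), np.float64(468.0)), (np.float64(245.62541806020067), np.float64(101.67224080267559)))
[398.   5.] (np.float64(0.19364636549629344), (np.float64(452.0), np.float64(-479.0), np.float64(506.0)), (np.float64(240.5752508361204), np.float64(65.01672240802677)))
```

```bash
python3 - <<'E'
from h import *
p=np.load("p.npy")
bot.move_ptp(tw(p,(-215,0,120)),qori(p,False))
bot.move_gripper(0)
s=bot.read_state();print(s['t'],s['tcp_pos'],tw(p,(-215,0,120)),s['eef_rot'],s['width'],s['contact_force'])
np.savez("w1.npz",pos=s['tcp_pos'],q=s['eef_rot'])
for n in("wrist","side"):
    cv2.imwrite(f"pics/{n}1.png",bot.camera(n)[:,:,::-1])
a=cv2.imread("pics/side1.png");cv2.imwrite("pics/side1c.png",cv2.resize(a[100:250,180:340],None,fx=4,fy=4,interpolation=cv2.INTER_CUBIC))
E
```

```text
4.6417 [ 572.60235848 -156.41068001  154.90592668] [ 572.60130685 -156.38281177  154.90995154] [ 0.801136   -0.59440381 -0.05602173 -0.04155461] 0.44900690343052546 [-1.02336414  0.14578119 -0.62619536]
```

View pics/wrist1.png

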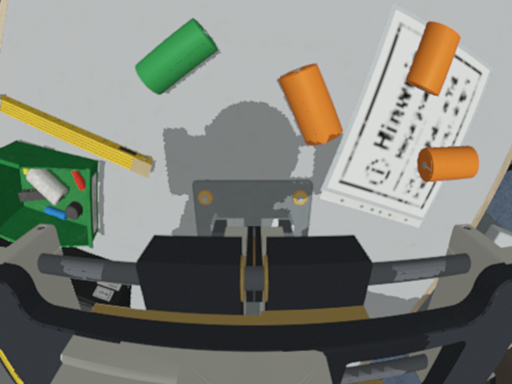

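View pics/side1c.png

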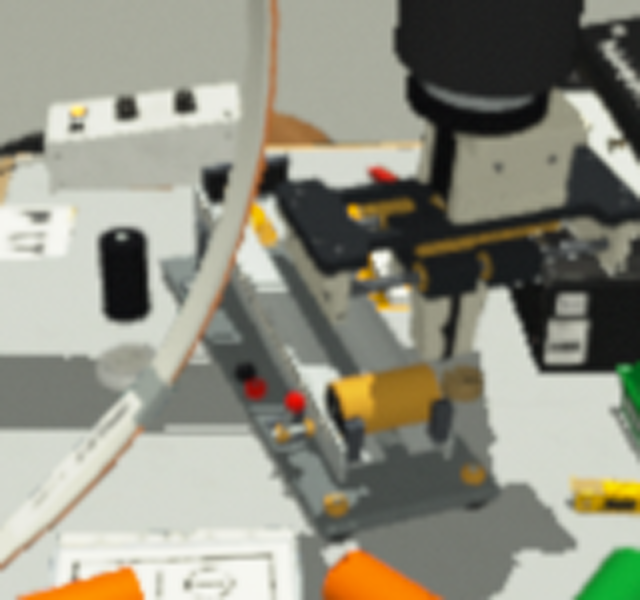

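```bash
python3 - <<'E'
from h import *
p=np.load("p.npy");c=bot.get_calibration("side");z=np.load("w1.npz")
f=lambda u:(u-[180,100]+.5)*4
print(f(proj(c,z['pos'])),f(proj(c,tw(p,(-140,0,20)))))
im=cv2.imread("pics/wrist1.png");cv2.imwrite("pics/w1c.png",cv2.resize(im[160:260,170:340],None,fx=4.5,fy=4.5,interpolation=cv2.INTER_CUBIC))
cw=bot.get_calibration("wrist");R=Ro.from_quat(z['q']).as_matrix();T=cw['T_tool_cam']
def pw(W):
    t=R.T@(np.array(W)-z['pos']);C=T[:3,:3].T@(t-T[:3,3]);v=np.array([C[0],-C[1],-C[2]])
    th=np.arctan2(np.hypot(v[0],v[1]),v[2]);k=th/np.hypot(v[0],v[1])*cw['fx'];return np.array([cw['cx']+k*v[0],cw['cy']+k*v[1]])
for P in [(-172,26,32),(-172,-26,32),(-172,9,0),(-172,-9,0),(-172,41,15),(-172,-41,15)]:
    print(P,(pw(tw(p,P))-[170,160]+.5)*4.5)
E
```

```text
[443.15855981 349.41927345] [380.50452802 397.43407918]
(-172, 26, 32) [501.34529588 351.54125651]
(-172, -26, 32) [248.63169255 351.57463264]
(-172, 9, 0) [415.01453844 288.00206543]
(-172, -9, 0) [335.78358243 288.02463829]
(-172, 41, 15) [563.1755013  315.29058108]
(-172, -41, 15) [187.39714946 315.37468258]
```

View pics/w1c.png

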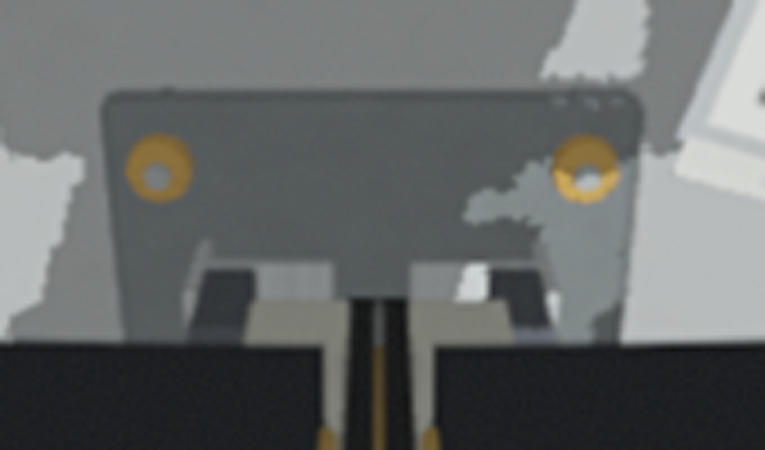

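```bash
python3 - <<'E'
from h import *
p=np.load("p.npy");u=Rt(p[2])
o=tw(p,(-3,-0.5,0));p=np.array([o[0],o[1],p[2]]);np.save("p2.npy",p)
def st(m):
    s=bot.read_state();f=u.T@s['contact_force'];print(m,round(s['t'],2),np.round(u.T@(s['tcp_pos']-np.array([p[0],p[1],66])),1),np.round(f,2));return f
bot.line_to(tw(p,(-200,0,60)),120);f0=st("a")
bot.line_to(tw(p,(-200,0,16)),60);st("b")
cv2.imwrite("pics/side2.png",bot.camera("side")[:,:,::-1])
for x in (-190,-185,-180,-175,-170,-165,-160,-150):
    bot.line_to(tw(p,(x,0,16)),30);f=st(x)
    if abs(f[0]-f0[0])>6: break
cv2.imwrite("pics/side3.png",bot.camera("side")[:,:,::-1])
a=np.hstack([cv2.resize(cv2.imread(f"pics/side{i}.png")[150:230,220:320],None,fx=4,fy=4,interpolation=cv2.INTER_CUBIC) for i in(2,3)]);cv2.imwrite("pics/s23.png",a)
E
```

```text
a 5.4 [-200.2   -0.4   60.5] [-0.16  0.21  0.62]
b 6.28 [-2.001e+02 -2.000e-01  1.620e+01] [0.25 0.03 0.25]
-190 6.82 [-1.898e+02 -1.000e-01  1.620e+01] [-0.4   1.17 -0.02]
-185 7.13 [-184.8   -0.    16. ] [-0.1   0.16 -0.23]
-180 7.45 [-179.8   -0.    16. ] [-0.69  0.64  0.66]
-175 7.77 [-1.748e+02 -1.000e-01  1.610e+01] [ 0.17  0.39 -0.21]
-170 8.08 [-169.8    0.    16. ] [-0.21  0.27 -0.61]
-165 8.4 [-164.7    0.    16. ] [ 0.27 -0.54 -0.28]
-160 8.72 [-159.7    0.    16. ] [-0.42  0.05  0.41]
-150 9.2 [-149.7    0.    16. ] [-0.37 -0.49  0.7 ]
```

View pics/s23.png

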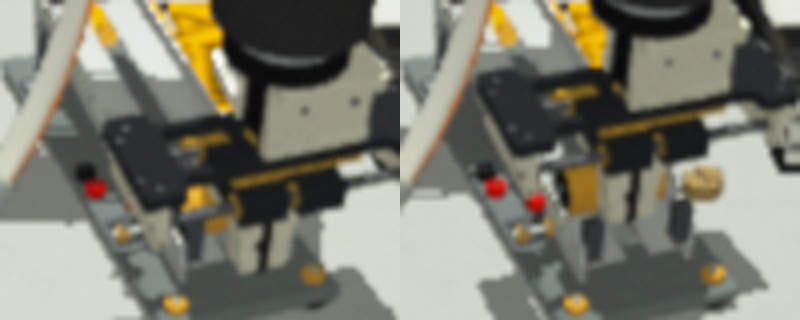

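In the left crop the fingers are centred in the foot gap. In the right crop they are inside the gutter behind the roller. I carry on pushing.

```bash
python3 - <<'E'
from h import *
p=np.load("p2.npy");u=Rt(p[2])
def st(m):
    s=bot.read_state();f=u.T@s['contact_force'];print(m,round(s['t'],2),np.round(u.T@(s['tcp_pos']-np.array([p[0],p[1],66])),1),np.round(f,2));return f
bot.line_to(tw(p,(0,0,16)),60);st(0)
bot.line_to(tw(p,(50,0,16)),50);st(50)
cv2.imwrite("pics/side4.png",bot.camera("side")[:,:,::-1])
cv2.imwrite("pics/scene4.png",bot.camera("scene")[:,:,::-1])
a=np.hstack([cv2.resize(cv2.imread("pics/side4.png")[125:225,205:305],None,fx=4,fy=4,interpolation=cv2.INTER_CUBIC),cv2.resize(cv2.imread("pics/scene4.png")[165:265,160:260],None,fx=4,fy=4,interpolation=cv2.INTER_CUBIC)]);cv2.imwrite("pics/s4.png",a)
E
```

```text
0 11.9 [-0.1  0.  15.9] [-0.88 -0.44  0.89]
50 13.05 [49.9  0.1 15.9] [-0.19 -0.56 -0.05]
```

View pics/s4.png

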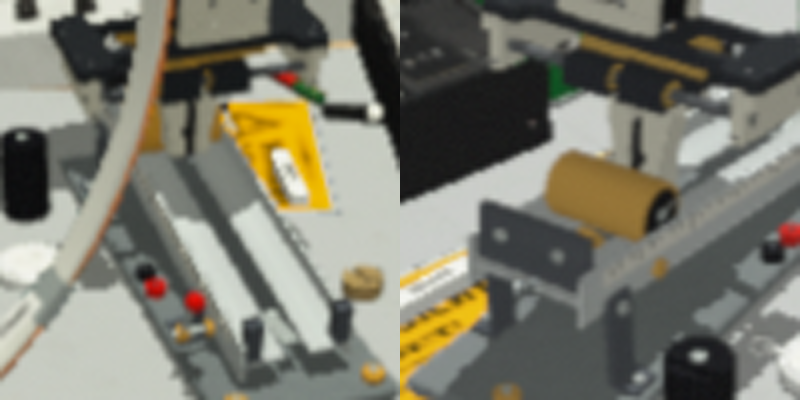

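The roller is square in the gutter just short of the pawl. I push over it in small steps and watch the force.

```bash
python3 - <<'E'
from h import *
p=np.load("p2.npy");u=Rt(p[2])
def st(m):
    s=bot.read_state();f=u.T@s['contact_force'];print(m,round(s['t'],2),np.round(u.T@(s['tcp_pos']-np.array([p[0],p[1],66])),1),np.round(f,2));return f
x=50
while x<98:
    x+=4 if x<86 else 1.5
    bot.line_to(tw(p,(x,0,16)),30);f=st(x)
    if x>82 and f[0]<-5: break
cv2.imwrite("pics/scene5.png",bot.camera("scene")[:,:,::-1])
cv2.imwrite("pics/s5.png",cv2.resize(cv2.imread("pics/scene5.png")[165:265,160:260],None,fx=6,fy=6,interpolation=cv2.INTER_CUBIC))
E
```

```text
54 13.43 [54.2 -0.  16. ] [-0.59 -0.02 -0.09]
58 13.72 [58.2 -0.1 16.1] [-0.69 -0.31  0.21]
62 14.0 [62.3 -0.  16. ] [-1.52  0.09  1.38]
66 14.28 [66.3  0.  15.9] [-0.85 -0.12  0.27]
70 14.57 [70.3  0.  15.9] [-0.77 -0.8   0.53]
74 14.85 [74.3  0.  15.9] [-0.2   0.15  0.06]
78 15.13 [78.3  0.  16. ] [-0.36  0.14  0.03]
82 15.42 [82.2 -0.  16. ] [-0.57 -0.41 -0.75]
86 15.7 [86.2 -0.  16. ] [0.87 0.39 0.52]
87.5 15.95 [87.6 -0.  16. ] [ 1.04 -0.32 -0.12]
89.0 16.2 [89.  0. 16.] [-0.99 -0.1  -0.11]
90.5 16.45 [90.6 -0.  16. ] [-0.04 -0.5  -0.07]
92.0 16.7 [92.1 -0.  16. ] [-0.39 -0.27  0.54]
93.5 16.95 [93.6 -0.  16. ] [-0.69  0.13 -0.5 ]
95.0 17.2 [93.9  0.1 16.1] [-7.66 -1.22  0.89]
```

View pics/s5.png

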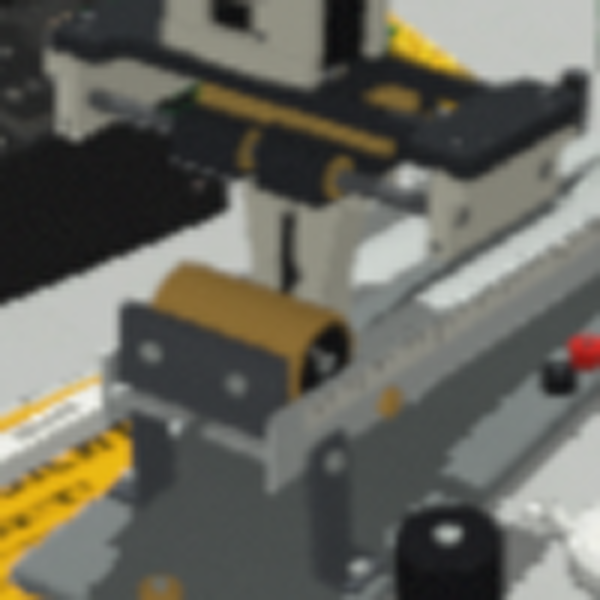

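The roller touched the top stop at 7.7 N. That also corrects my track x by about -3.6 mm, in agreement with the wrist view. Now I back off and check that it stays parked.

```bash
python3 - <<'E'
from h import *
p=np.load("p2.npy");u=Rt(p[2])
bot.line_to(tw(p,(82,0,16)),25);bot.line_to(tw(p,(60,0,16)),60)
o=tw(p,(-3.6,0,0));o=np.array([o[0],o[1],p[2]]);
# keep height model consistent: sloping shift => dz small
np.save("p3.npy",o);p=o
bot.line_to(tw(p,(60,0,100)),150)
bot.move_ptp(tw(p,(-175,66,90)),qori(p,False))
s=bot.read_state();print(s['t'],s['contact_force'])
np.savez("w2.npz",pos=s['tcp_pos'],q=s['eef_rot'])
for n in("scene","side"):cv2.imwrite(f"pics/{n}6.png",bot.camera(n)[:,:,::-1])
k=dict(fx=4,fy=4,interpolation=cv2.INTER_CUBIC)
cv2.imwrite("pics/s6.png",np.hstack([cv2.resize(cv2.imread("pics/side6.png")[130:230,205:305],None,**k),cv2.resize(cv2.imread("pics/scene6.png")[175:275,165:265],None,**k)]))
cv2.imwrite("pics/s6b.png",cv2.resize(cv2.imread("pics/scene6.png")[150:250,200:320],None,fx=5,fy=5,interpolation=cv2.INTER_CUBIC))
E
```

```text
20.1167 [0.15815706 0.17841479 0.2058902 ]
```

View pics/s6.png

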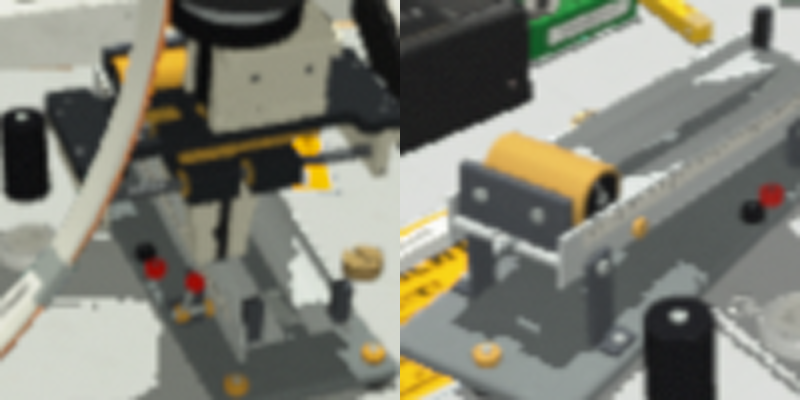

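View pics/s6b.png

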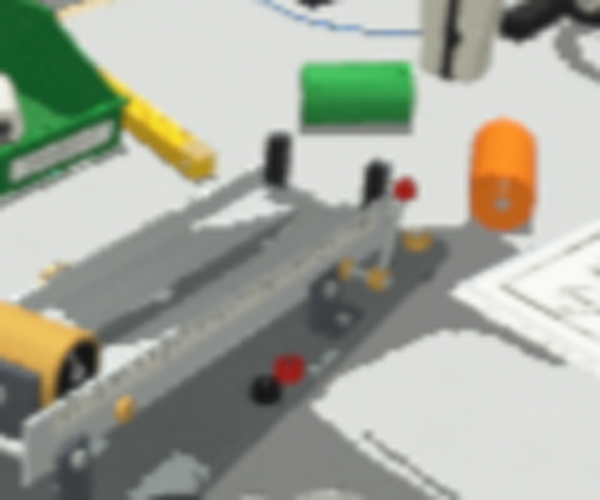

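```bash
python3 - <<'E'
from h import *
p=np.load("p3.npy");u=Rt(p[2])
c={n:bot.get_calibration(n) for n in("scene","side")}
P={n:np.array([[c[n]['fx'],0,c[n]['cx']],[0,c[n]['fy'],c[n]['cy']],[0,0,1]])@np.diag([1,-1,-1])@c[n]['view'][:3] for n in c}
for a,b in [((258,223.6),(243.7,197)),((281,187.6),(253.7,200.4))]:
    h=cv2.triangulatePoints(P['scene'],P['side'],np.array(a,float),np.array(b,float));X=(h[:3]/h[3]).ravel();print(X,u.T@(X-[p[0],p[1],66]))
def st(m):
    s=bot.read_state();f=u.T@s['contact_force'];print(m,round(s['t'],2),np.round(u.T@(s['tcp_pos']-np.array([p[0],p[1],66])),1),np.round(f,2));return f
bot.line_to(tw(p,(-180,67,60)),80);st("a")
bot.line_to(tw(p,(-180,67,14)),60);st("b")
x=-180
while x<-112:
    x+=7;bot.line_to(tw(p,(x,67,14)),40);f=st(x)
    if f[0]<-5:break
for n in("scene","side"):cv2.imwrite(f"pics/{n}7.png",bot.camera(n)[:,:,::-1])
k=dict(fx=4,fy=4,interpolation=cv2.INTER_CUBIC)
cv2.imwrite("pics/s7.png",np.hstack([cv2.resize(cv2.imread("pics/side7.png")[140:240,205:305],None,**k),cv2.resize(cv2.imread("pics/scene7.png")[150:250,210:310],None,**k)]))
E
```

```text
[464.71546696   8.92320985  22.67800935] [-39.28966416  55.82389633 -38.22593846]
[488.44106863 -96.17941093  79.31665251] [-137.82819434   63.59023963   32.81801235]
a 20.75 [-179.9   67.    59.8] [-0.03  0.31  0.02]
b 21.67 [-180.1   66.8   14.2] [-0.32  0.2   0.35]
-173 21.99 [-172.7   66.8   14.3] [ 0.04  1.05 -0.59]
-166 22.32 [-165.7   66.9   14.1] [-0.21 -0.12  0.07]
-159 22.64 [-158.8   66.9   14. ] [ 0.1  -0.19 -0.12]
-152 22.97 [-151.8   67.    14. ] [-0.44  0.73 -0.19]
-145 23.29 [-144.7   67.    14. ] [-0.7   0.73 -0.15]
-138 23.62 [-137.7   67.    14. ] [ 0.25 -0.65  0.66]
-131 23.94 [-130.7   67.    14. ] [ 0.37 -0.28 -0.12]
-124 24.27 [-123.7   67.    14. ] [-0.14  0.74 -0.94]
-117 24.59 [-116.7   67.    14. ] [0.05 0.13 0.75]
-110 24.92 [-109.7   67.    14. ] [ 0.79  0.59 -0.63]
```

View pics/s7.png

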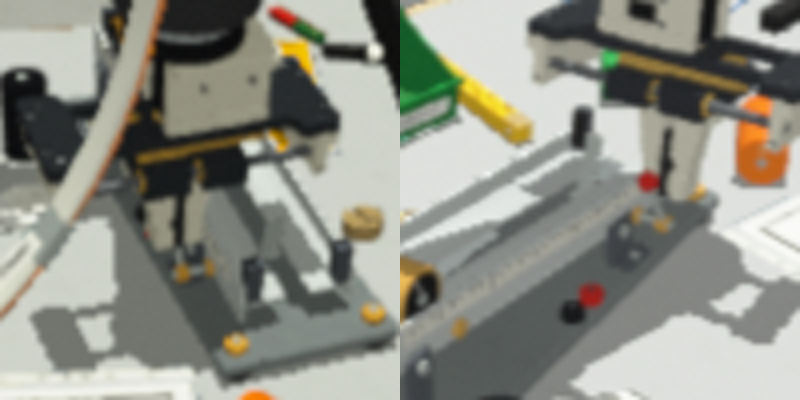

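The measured knob matches the spec (-138, 63.6, 32.8), and the lever is swinging. I continue gently to its stop.

```bash
python3 - <<'E'
from h import *
p=np.load("p3.npy");u=Rt(p[2])
def st(m):
    s=bot.read_state();f=u.T@s['contact_force'];print(m,round(s['t'],2),np.round(u.T@(s['tcp_pos']-np.array([p[0],p[1],66])),1),np.round(f,2));return f
x=-110
while x<-91:
    x+=1.5;bot.line_to(tw(p,(x,67,14)),20);f=st(x)
    if f[0]<-5:break
for n in("scene","side"):cv2.imwrite(f"pics/{n}8.png",bot.camera(n)[:,:,::-1])
k=dict(fx=4,fy=4,interpolation=cv2.INTER_CUBIC)
cv2.imwrite("pics/s8.png",np.hstack([cv2.resize(cv2.imread("pics/side8.png")[140:240,205:305],None,**k),cv2.resize(cv2.imread("pics/scene8.png")[150:250,210:310],None,**k)]))
E
```

```text
-108.5 25.27 [-108.5   67.    14. ] [-0.81 -0.09  0.64]
-107.0 25.52 [-107.   67.   14.] [-0.17  0.73 -0.01]
-105.5 25.77 [-105.4   67.    14. ] [-0.25  0.51  0.14]
-104.0 26.02 [-103.9   67.    14. ] [-0.05  0.48 -0.01]
-102.5 26.27 [-102.4   67.    14. ] [-1.32  1.32  0.15]
-101.0 26.52 [-100.9   67.    14. ] [-0.19  0.32  0.08]
-99.5 26.77 [-99.4  67.   14. ] [ 0.22  0.06 -0.38]
-98.0 27.02 [-97.9  67.   14. ] [-0.28 -0.26  0.36]
-96.5 27.27 [-96.8  67.   14.1] [-3.46  0.59  0.76]
-95.0 27.52 [-96.1  66.9  14.2] [-9.41  1.07  0.15]
```

View pics/s8.png

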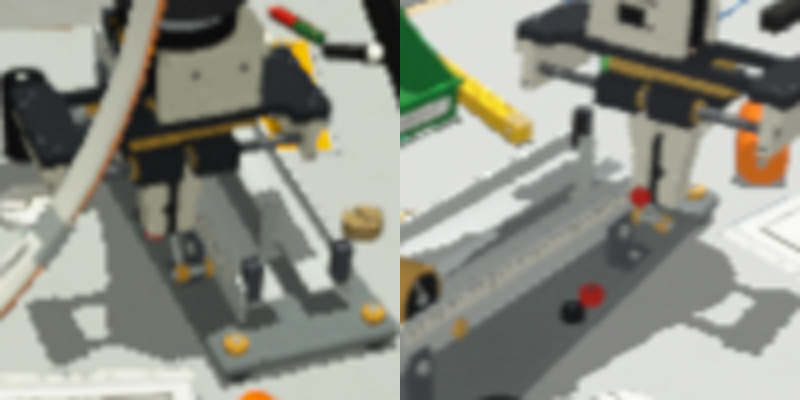

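The force rises stiffly to 9.4 N, so the lever is on its stop. I back off and check.

```bash
python3 - <<'E'
from h import *
p=np.load("p3.npy");u=Rt(p[2])
bot.line_to(tw(p,(-125,67,14)),60)
bot.line_to(tw(p,(-170,67,14)),90)
bot.line_to(tw(p,(-200,67,170)),120)
bot.line_to(tw(p,(-260,30,190)),120)
s=bot.read_state();print(s['t'],s['contact_force'])
c={n:bot.get_calibration(n) for n in("scene","side")}
for n,o in(("scene",(200,150)),("side",(205,130))):
    im=bot.camera(n)[:,:,::-1].copy();cv2.imwrite(f"pics/{n}9.png",im)
    print(n,*[np.round((proj(c[n],tw(p,P))-o+.5)*5) for P in((-80,63,21),(-139,63,33),(-118,0,33),(122,35,20))])
k=dict(fx=5,fy=5,interpolation=cv2.INTER_CUBIC)
cv2.imwrite("pics/s9a.png",cv2.resize(cv2.imread("pics/scene9.png")[150:250,200:320],None,**k))
cv2.imwrite("pics/s9b.png",cv2.resize(cv2.imread("pics/side9.png")[130:240,205:320],None,**k))
cv2.imwrite("pics/s9c.png",cv2.resize(cv2.imread("pics/scene9.png")[175:275,150:260],None,**k))
E
```

```text
31.15 [-0.1801849   0.37934812 -0.40070521]
scene [352. 244.] [407. 189.] [287. 171.] [ 80. 373.]
side [210. 305.] [247. 356.] [343. 309.] [148. 106.]
```

View pics/s9a.png

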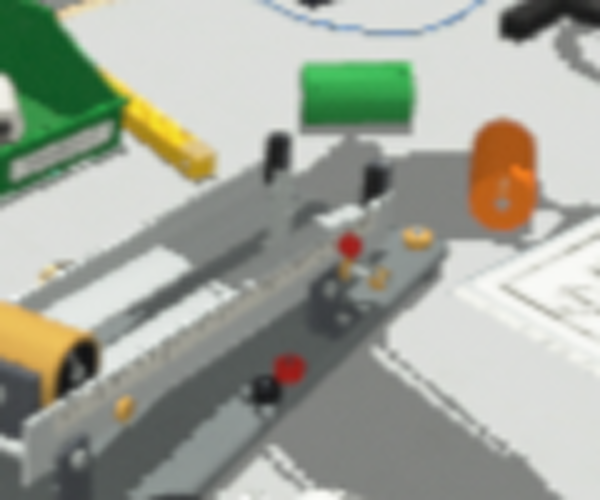

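View pics/s9b.png

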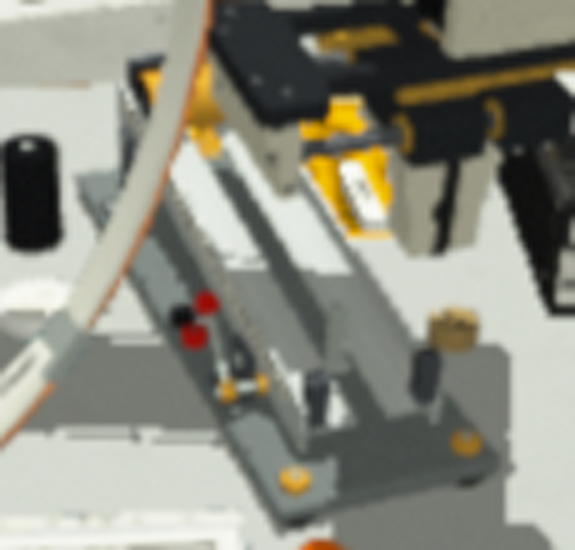

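View pics/s9c.png

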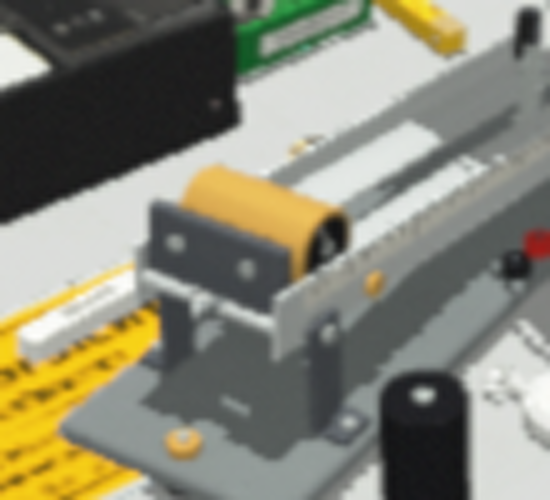

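The knob is at scene crop (349,245), against (352,244) predicted for flap up. The blade stands in the slot, the roller sits between the pawl and the top stop, and the bystanders have not moved. I hand in.

```bash
python3 -c "
from plant import bot
bot.close_job();print(bot.read_state()['t'])"
```

```text
the job is handed in; nothing more can be done
the job is handed in; nothing more can be done
```

The ramp is ready for the next run, and I handed the job in at about 31 s of the 54 s allowed. The arm was clear of everything, with wrist force at noise level.

- **Roller:** I pushed the brass roller up the gutter through the foot gap with shut fingers. It rode over the pawl and touched the top stop at about 8 N. When I backed off it stayed parked between the pawl and the top stop, and it was still there in the last pictures.
- **Flap:** I then pushed the red-knobbed lever uphill until the force rose stiffly to about 9 N at its stop. Afterwards the knob was within 1 px of its predicted flap-up position in both cameras, and the blade could be seen standing in the slot.
- **Things beside the ramp:** The spare roller, stopwatch, spirit level and slot weight looked unmoved wherever they were in view.

**Disagreement found:** my first fit of the ramp from the fixed cameras was about 6 to 7 mm too far uphill. The wrist camera view and the contact at the top stop both showed this, and I corrected it before pushing the lever.

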